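# Build the sieve stack on the shaker

### The job

Assemble the test sieve stack on the shaker for a grading run: onto the collecting pan put the fine sieve, on it the medium sieve, then the coarse sieve, and close the stack with the knobbed cover. Each piece must sit upright and fully home in the one below and be let go; leave the weighing bottle, the orange cap and the timer where they are.

Things in the scene. Friction and masses are not known exactly. Their poses are not given: they have to be found in the camera images.
- shaker: sieve shaker, fixed: low round grey base, 96 mm across, 26 mm high, black dial on its side; in its middle stands the empty steel collecting pan (no mesh in it), fixed, open at the top, 66 mm outside and 60 mm inside diameter, rim 48 mm above the bench. Origin: centre of the underside; z up.
- pan_rim (a point): centre of the collecting pan's open mouth, at the height of its rim, 48 mm above the bench, on the shaker's axis; z up. Keep the arm clear of the big fixed glass carboy, which always stands upright at about x 0.71, y 0.01, 0.28 m across and 0.57 m tall.
- sieve_fine: FINE sieve: lowest (30 mm), cloth so close (3 mm) it looks nearly solid. Round, steel; wall 66 mm outside, 60 mm inside, from 8 mm up to the open rim at 30 mm; below 8 mm a skirt tapers from 55 to 50 mm diameter at the foot. Origin: centre of the foot, z up. Seated, the skirt is inside the pan, the shoulder on its rim, origin 8 mm below the pan's rim. About 110 g.
- sieve_medium: MEDIUM sieve: 36 mm high, wires 7.5 mm apart. Round, steel; wall 66 mm outside, 60 mm inside, from 8 mm up to the open rim at 36 mm; below 8 mm a skirt tapers from 55 to 50 mm diameter at the foot. Origin: centre of the foot, z up. Seated, the skirt is inside the fine sieve, the shoulder on its rim, origin 22 mm above the fine sieve's origin. About 130 g.
- sieve_coarse: COARSE sieve: tallest (42 mm), thick wires 15 mm apart. Round, steel; wall 66 mm outside, 60 mm inside, from 8 mm up to the open rim at 42 mm; below 8 mm a skirt tapers from 55 to 50 mm diameter at the foot. Origin: centre of the foot, z up. Seated, the skirt is inside the medium sieve, the shoulder on its rim, origin 28 mm above the medium sieve's origin. About 150 g.
- cover: solid steel cover: disc 66 mm across from 8 to 16 mm height, over a skirt tapering from 55 to 50 mm diameter at the foot; on top a central round knob 22 mm in diameter (full width 25 to 37 mm up, thinner neck below), top at 38 mm. Origin: centre of the foot, z up. Seated in the coarse sieve its origin is 34 mm above that sieve's origin. About 120 g.
- weigh_jar: bystander: small clear glass weighing bottle with a knobbed lid, 42 mm across, 44 mm high, loose, standing among the pieces. Origin: centre of its underside. To be left alone.
- screw_cap: bystander: orange ribbed plastic screw cap, 53 mm across, 24 mm high, loose. Origin: centre of its underside. To be left alone.
- lab_timer: bystander: pale square lab timer lying flat, 62 x 62 mm, 22 mm high, loose. Origin: centre of its underside. To be left alone.
Things that resemble listed ones, but are neither listed nor needed, are in the scene too. Leave any pink look-alike of the cover alone. Leave any turquoise look-alike of the sieve_fine alone.

How it is judged:
At the end, for the whole second after the job is handed in: From the bottom up: pan, fine sieve, medium sieve, coarse sieve, cover; each piece centred on the one below within 6 mm, seated at its nested height within 3 mm, upright within 0.07 rad (4 degrees), and at rest (horizontal distance between sieve_fine and pan_rim below 0.006 m and z of sieve_fine in the frame of pan_rim between -0.011 and -0.005 m and angle between each of sieve_fine, sieve_medium, sieve_coarse, cover's own z axis and vertical below 0.07 rad and linear speed of each of sieve_fine, sieve_medium, sieve_coarse, cover below 0.02 m/s and angular speed of each of sieve_fine, sieve_medium, sieve_coarse, cover below 0.2 rad/s and horizontal distance between sieve_medium and sieve_fine below 0.006 m and z of sieve_medium in the frame of sieve_fine between 0.019 and 0.025 m and horizontal distance between sieve_coarse and sieve_medium below 0.006 m and z of sieve_coarse in the frame of sieve_medium between 0.025 and 0.031 m and horizontal distance between cover and sieve_coarse below 0.006 m and z of cover in the frame of sieve_coarse between 0.031 and 0.037 m); the robot touches nothing.
It fails at once if the glass weighing bottle is pushed more than 25 mm from its place or tipped over (distance of weigh_jar from where it was at the start of the episode above 0.025 m or angle between weigh_jar's own z axis and vertical above 0.6 rad).
It fails at once if the orange screw cap is pushed more than 25 mm from its place or tipped over (distance of screw_cap from where it was at the start of the episode above 0.025 m or angle between screw_cap's own z axis and vertical above 0.6 rad).
It fails at once if the timer is pushed more than 25 mm from its place or tipped over (distance of lab_timer from where it was at the start of the episode above 0.025 m or angle between lab_timer's own z axis and vertical above 0.6 rad).
It also fails if it takes over 93 s, if anything falls off the work surface, if the arm or the gripper's body presses on something with over 40 N, if the wrist force passes 120 N, or if a joint passes its speed limit or range.

### The arm

A 7-joint arm with a two-finger parallel gripper is mounted at the origin on a cart in front of the work surface, level with it; the furniture and walls round the work are solid. World frame = base frame: x ahead of the robot, y to its left, z up, the work surface at z = 0. Lengths are in m, angles in rad, forces in N, time in s.
With the tool pointing down it reaches from about 0.35 to 0.9 m from the base axis. Payload 7.2 kg.
Tool frame: the origin (TCP) lies midway between the tips of the shut fingers; the grasp point (between the pads) lies 19 mm behind it; z points along the fingers, y is the line along which they close (so a half turn about z gives the same grasp; the last joint's range is limited). The gripper opens to 88 mm and grips with 3 to 60 N. Pads are 20 mm wide; open, the fingers measure 115 mm over their backs; the gripper's body (75 mm by 178 mm) begins 61 mm behind the grasp point.
Start: joints at [1.038, 0.411, -0.013, 1.596, 0.006, 1.134, -0.082], TCP at [0.28, -0.559, 0.223] pointing down, gripper open.
Joint ranges: [-2.95, 2.95], [-0.29, 1.99], [-1.47, 1.44], [0.14, 2.54], [-1.03, 4.17], [0.13, 1.85], [-2.86, 2.86]. Speed limits (rad/s): [2.39, 2.39, 3.01, 3.01, 3.14, 3.14, 3.14].

### API

Orientations are given as [roll, pitch, yaw] about the fixed x, y, z axes, in that order (R = Rz(yaw) Ry(pitch) Rx(roll)).
In Python, from plant import readout, capture, camera_info, manip gives the robot as it stands. The module is installed in compiled form; this text tells all that it offers.
- The arm moves only by the tool drive_tool, never from a script. Its argument "plan" is a list of rows, each a list of 3 entries, a list of its own where there are three numbers: the shift along the world's x, y, z each as a share of 0.5 m, from -1 to 1, then the turn about the world's z as a share of 180 degrees, from -1 to 1, then the closure, from 0 (fully open) to 1 (shut). A call has 1 to 5 rows; each row shifts and turns the commanded pose from where the row before left it; what a row does not reach is not made up. A row lasts 1/10 s, in which the tool goes at most 50 mm and 8.59 degrees, less where a joint would pass 70% of its speed; a pose out of reach is approached as far as the arm can. A call with a number of a shift or a turn outside -1 to 1 is refused whole. A call with a gripper value outside its range is refused whole. The fingers move at their own pace and stop on an object; "grip_force" is the grip in N (left out, the last holds). Time passes only in rows, so rows that do not move let the fingers close. It gives the time, the measured TCP pose, the force, the opening and the grip force at its end, in the units of the state.
- readout.sense(): the state, without advancing time (a new reading comes with each control period).
- capture(name): name is "side" or "top" or "wrist"; returns (picture, depth): 400x640x3 uint8, red, green, blue; 400x640 float32, m along the optical axis (not along the pixel's ray), 0 where there is no reading.
- camera_info(name): a dict with "vertical_fov" (degrees; the focal length in pixels is half the picture's height over the tangent of half this angle, whatever the lens; pixels are square), "cx", "cy" (the principal point, pixels), "position" and "orientation" of the camera in the world; the wrist camera has in their place "tool_from_camera" (4x4, takes a point from camera to tool coordinates, whose origin is the TCP and whose axes are the flange's). Camera axes: x right, y down, z forward; pixel columns grow to the right and rows downward; lengths in m; the calibration is good to about 2 mm. A picture is of the moment at which its call begins: read the wrist's pose just before it. camera_info takes no time and is no camera call.
- manip.job_done(): hands the job in; it is judged then, once.
The state is a dict: "t": time; "joint_positions": joint angles; "joint_vel": joint speeds; "joint_torque": joint torques, N m; "position": TCP position; "ee_rot": TCP orientation; "ft_force": force on the tool from outside, world axes, zero at the start; "wrist_torque": the same for the moment, N m; "opening": finger opening in m; "finger_force": force on a finger pad.
Only numpy, scipy, OpenCV 4.12 (cv2) and the standard library are available. Lean on these libraries where they do the work, as an engineer would, in place of code of your own. Each camera call takes 0.05 s, during which the arm holds its last target. There are 200 camera calls.

## Working session

There is one attempt and no reset: what is moved stays moved. The work goes in short steps, Python scripts to look and compute and a tool call to move; the robot and the scene stay as the last step left them, time stands still between calls to the robot, and variables do not carry over. Pictures are saved under pics/ and viewed, at most 14 in all, crops included, and the job is handed in when it is done.

Besides the shell and the picture viewer there is one more tool, called after ">>>" as name(argument=value, ...), one argument or row to a line, values as JSON. drive_tool: Moves the arm, as the interface text tells. Its arguments: {"type":"object","properties":{"plan":{"type":"array"},"grip_force":{"type":"number"}},"required":["plan"]}

```bash
mkdir -p pics; cat > h.py <<'E'
import numpy as np, cv2
from scipy.spatial.transform import Rotation as R
from plant import readout, capture, camera_info, manip
def snap(n,save=None):
    s=readout.sense(); im,d=capture(n); i=camera_info(n)
    f=200/np.tan(np.radians(i['vertical_fov']/2))
    if 'position' in i:
        T=np.eye(4);T[:3,3]=i['position'];o=np.array(i['orientation'])
        T[:3,:3]=o if o.shape==(3,3) else R.from_euler('xyz',o).as_matrix()
    else:
        W=np.eye(4);W[:3,3]=s['position'];o=np.array(s['ee_rot'])
        W[:3,:3]=o if o.shape==(3,3) else R.from_euler('xyz',o).as_matrix()
        T=W@np.array(i['tool_from_camera'])
    if save: cv2.imwrite('pics/'+save+'.png',im[:,:,::-1])
    return im,d,T,(f,i['cx'],i['cy'])
def cloud(d,T,k):
    f,cx,cy=k; v,u=np.mgrid[:400,:640]
    P=np.stack([(u-cx)/f*d,(v-cy)/f*d,d],-1)
    P=P@T[:3,:3].T+T[:3,3]; P[d==0]=np.nan; return P
E
python3 - <<'E'
from h import *
for n in('top','side'):
    im,d,T,k=snap(n,n+'0'); print(n,camera_info(n)); np.savez(n+'0.npz',im=im,d=d,T=T,k=k)
print(readout.sense()); print(camera_info('wrist'))
E
```

```text
top {'vertical_fov': 57.42480708115056, 'cx': 320.22902259309006, 'cy': 201.88352006170095, 'position': array([0.2601178 , 0.30097673, 0.89290558]), 'orientation': array([-2.94573896, -0.02521175, -1.54245175])}
side {'vertical_fov': 44.36714655389725, 'cx': 316.1629354399282, 'cy': 198.3113249414078, 'position': array([ 0.30657809, -0.49752645,  0.41371061]), 'orientation': array([-1.99677453e+00,  1.58460437e-03, -1.50620069e-01])}
{'t': 0.1, 'joint_positions': array([ 1.03779294,  0.41180107, -0.01268783,  1.59693423,  0.00556648,
        1.13430207, -0.08221512]), 'joint_vel': array([ 5.84195778e-05, -3.04483529e-03,  4.43575798e-04, -2.27065317e-03,
       -6.55280535e-04,  1.04384667e-03, -1.54508971e-03]), 'joint_torque': array([ 2.58805187e-03, -5.89099574e+01,  6.43663388e-01, -2.91713691e+01,
       -5.39010228e-02,  1.44431883e-02,  5.31512114e-05]), 'position': array([ 0.27991828, -0.55831478,  0.22191572]), 'ee_rot': array([-3.14018522e+00,  7.87653625e-05,  4.64776026e-01]), 'ft_force': array([-0.10690682,  0.19212534, -0.35789616]), 'wrist_torque': array([0.04329815, 0.00252547, 0.03272846]), 'finger_force': 0.0, 'opening': 0.08754745690476513}
{'vertical_fov': 70.49760652222145, 'cx': 318.1045757794023, 'cy': 199.67972783724548, 'tool_from_camera': array([[ 1.72832671e-03, -9.51956253e-01, -3.06229171e-01,
         8.42740261e-02],
       [ 9.99998014e-01,  1.34147730e-03,  1.47371841e-03,
        -1.87580043e-04],
       [-9.92115970e-04, -3.06231110e-01,  9.51956681e-01,
        -1.61936016e-01],
       [ 0.00000000e+00,  0.00000000e+00,  0.00000000e+00,
         1.00000000e+00]])}
```

View pics/top0.png

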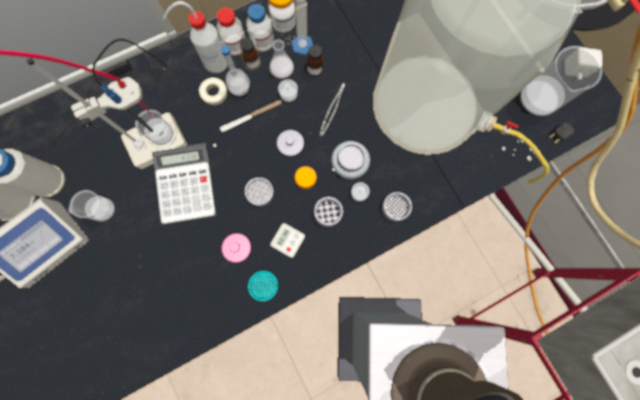

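View pics/side0.png

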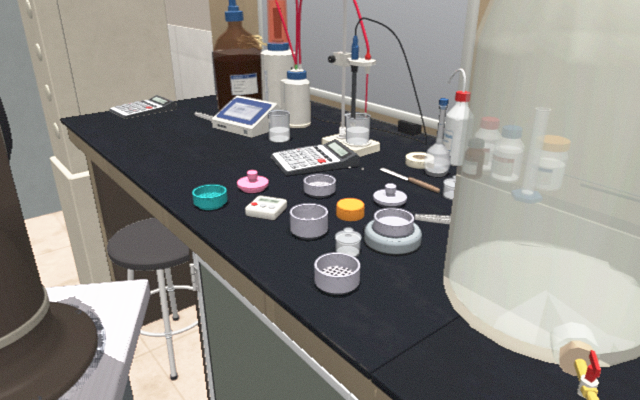

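Candidates in the top view: fine sieve (259,191), with the turquoise look-alike at (263,286); grids at (328,211) and (397,206) for medium or coarse; cover (290,142), with the pink look-alike at (236,248); shaker (350,158). The bystanders are the jar (360,191), cap (305,177) and timer (288,240). I'll measure positions and rim heights and make one close crop.

```bash
cat > m.py <<'E'
from h import *
z=np.load('top0.npz');im,d,T,k=z['im'],z['d'],z['T'],z['k']
P=cloud(d,T,k)
for n,(u,v) in dict(fine=(259,191),g1=(328,211),g2=(397,206),cover=(290,142),pan=(350,158),jar=(360,191),cap=(305,177),timer=(288,240)).items():
    q=P[v-26:v+27,u-26:u+27].reshape(-1,3); c=P[v-1:v+2,u-1:u+2].reshape(-1,3).mean(0)
    m=(np.linalg.norm(q[:,:2]-c[:2],axis=1)<.045)
    if n=='pan': m&=q[:,2]>.036
    m&=q[:,2]>.012
    q=q[m]; zt=np.percentile(q[:,2],95); t=q[q[:,2]>zt-.006]
    (x,y),r=cv2.minEnclosingCircle(t[:,:2].astype(np.float32))
    print(n,c.round(3),'ztop',zt.round(4),'circ',round(x,4),round(y,4),round(r,4),'bench',np.nanmedian(P[v+30,u-5:u+5,2]).round(4))
c=im[120:260,220:430]; cv2.imwrite('pics/crop0.png',cv2.resize(c,(800,533),interpolation=cv2.INTER_CUBIC)[:,:,::-1])
E
python3 m.py
```

```text
fine [0.457 0.435 0.013] ztop 0.0306 circ 0.4561 0.4334 0.0332 bench -0.0001
g1 [0.413 0.264 0.014] ztop 0.0429 circ 0.4102 0.2644 0.033 bench -0.0001
g2 [0.431 0.094 0.013] ztop 0.0367 circ 0.4293 0.0976 0.0337 bench -0.0005Traceback (most recent call last):
  File "m.py", line 9, in <module>
    q=q[m]; zt=np.percentile(q[:,2],95); t=q[q[:,2]>zt-.006]
               ~~~~~~~~~~~~~^^^^^^^^^^^
    return _quantile_unchecked(
        a, q, axis, out, overwrite_input, method, keepdims, weights)
    return _ureduce(a,
                    func=_quantile_ureduce_func,
    ...<5 lines>...
                    overwrite_input=overwrite_input,
                    method=method)
    r = func(a, **kwargs)
    result = _quantile(arr,
                       quantiles=q,
    ...<2 lines>...
                       out=out,
                       weights=wgt)
    slices_having_nans = np.isnan(arr[-1, ...])
                                  ~~~^^^^^^^^^
IndexError: index -1 is out of bounds for axis 0 with size 0
```

```bash
sed -i 's/P\[v-1:v+2,u-1:u+2\].reshape(-1,3).mean(0)/np.nanmedian(P[v-9:v+10,u-9:u+10].reshape(-1,3),0)/; s/q\[:,2\],95/q[:,2],93/' m.py; python3 m.py
```

```text
fine [0.458 0.435 0.013] ztop 0.0301 circ 0.4561 0.4334 0.0332 bench -0.0001
g1 [0.413 0.264 0.012] ztop 0.0425 circ 0.4102 0.2644 0.033 bench -0.0001
g2 [0.431 0.094 0.013] ztop 0.0364 circ 0.4293 0.0976 0.0337 bench -0.0005
cover [0.583 0.363 0.017] ztop 0.0373 circ 0.5866 0.3645 0.0111 bench 0.001
pan [0.544 0.214 0.033] ztop 0.0497 circ 0.5464 0.2115 0.0331 bench 0.0011
jar [0.462 0.188 0.03 ] ztop 0.0424 circ 0.4643 0.187 0.0076 bench 0.0007
cap [0.494 0.323 0.023] ztop 0.0261 circ 0.4972 0.3224 0.0258 bench 0.0007
timer [0.339 0.358 0.019] ztop 0.0218 circ 0.3417 0.3584 0.0405 bench -0.0003
```

View pics/crop0.png

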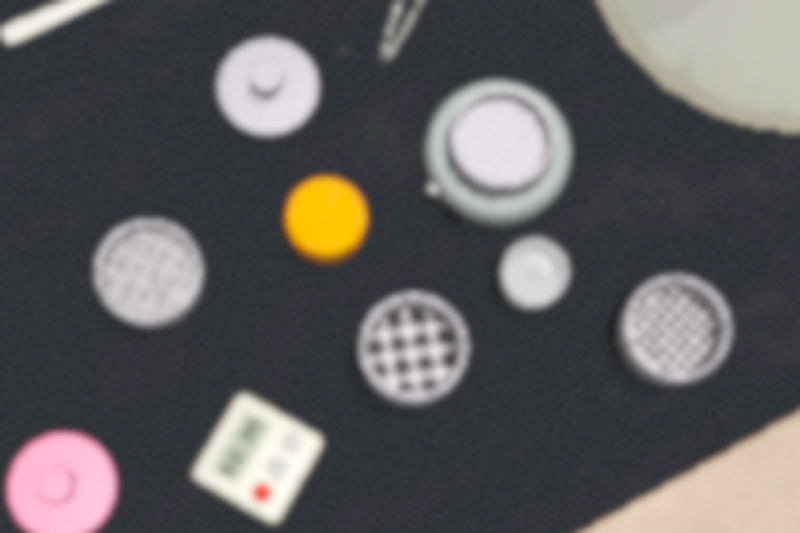

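The close crop settles it. The grid with thick, wide wires (413,348 in the crop) has a 42 mm rim, so it is coarse. (675,328) has a 36 mm rim, so it is medium. The near-solid one at (149,271) has a 30 mm rim, so it is fine. The grey knobbed cover is at (268,85) and the empty pan at (498,150). Next I check that the approach corridor is clear.

```bash
python3 - <<'E'
from h import *
for n in('top','side'):
    z=np.load(n+'0.npz');P=cloud(z['d'],z['T'],z['k']).reshape(-1,3)
    print(n)
    for y in np.arange(-.6,.5,.1):
        r=[]
        for x in np.arange(.2,.7,.1):
            q=P[(abs(P[:,0]-x-.05)<.05)&(abs(P[:,1]-y-.05)<.05)]
            r.append('%.2f/%d'%(np.max(q[:,2]),len(q)) if len(q) else '-')
        print(round(y,1),r)
E
```

```text
top
-0.6 ['-0.08/955', '-0.04/601', '-0.09/717', '-0.08/973', '0.04/3221']
-0.5 ['-0.81/469', '-0.81/466', '-0.81/440', '-0.80/401', '0.16/1417']
-0.4 ['-0.81/469', '-0.81/451', '-0.81/433', '0.01/474', '0.21/1420']
-0.3 ['-0.81/477', '-0.81/457', '-0.81/388', '0.04/1030', '0.15/1718']
-0.2 ['-0.81/472', '-0.81/463', '0.01/525', '0.01/1425', '0.08/1064']
-0.1 ['-0.81/475', '0.00/366', '0.01/1249', '0.43/3622', '0.47/2103']
-0.0 ['-0.80/470', '0.04/761', '0.04/1477', '0.43/7942', '0.47/3645']
0.1 ['0.00/400', '0.04/1524', '0.05/1558', '0.35/1498', '0.44/7116']
0.2 ['0.01/1028', '0.04/1699', '0.05/1557', '0.05/1513', '0.01/1365']
0.3 ['0.03/1767', '0.02/1675', '0.03/1617', '0.04/1484', '0.02/1314']
0.4 ['0.03/1786', '0.04/1696', '0.03/1580', '0.00/1480', '0.01/1396']
side
-0.6 ['-', '-', '-', '-', '-']
-0.5 ['-', '-', '-', '-', '-']
-0.4 ['-', '-', '-', '-', '-']
-0.3 ['-', '-', '-', '-', '-']
-0.2 ['-', '-', '0.00/1034', '0.00/2460', '0.37/21483']
-0.1 ['-', '0.00/214', '0.00/5690', '0.39/25165', '0.39/17385']
-0.0 ['-', '0.04/4052', '0.04/3974', '0.39/8110', '-']
0.1 ['0.00/489', '0.04/5403', '0.04/2113', '0.05/3005', '0.00/318']
0.2 ['0.00/3923', '0.04/2666', '0.04/1682', '0.05/833', '0.01/833']
0.3 ['0.03/4781', '0.02/1219', '0.03/669', '0.04/941', '0.02/993']
0.4 ['0.03/913', '0.04/964', '0.03/999', '0.00/760', '0.01/707']
```

>>> drive_tool(
  plan=[
    [[0.024,0.09,0],0.03,0],
    [[0.024,0.09,0],0.03,0],
    [[0.024,0.09,0],0.03,0],
    [[0.024,0.09,0],0.03,0],
    [[0.024,0.09,0],0.03,0],
  ],
  grip_force=20,
)

```text
t: 0.6
position: [0.3401, -0.3317, 0.2224]
ee_rot: [-3.141, 0.0, 0.94]
ft_force: [0.2, 0.3, -0.1]
opening: 0.0878
finger_force: 0.0
```

>>> drive_tool(
  plan=[
    [[0.02,0.09,0],0.03,0],
    [[0.02,0.09,0],0.03,0],
    [[0.02,0.09,0],0.03,0],
    [[0.02,0.09,0],0.03,0],
    [[0.02,0.09,0],0.03,0],
  ],
)

```text
t: 1.1
position: [0.39, -0.1069, 0.2227]
ee_rot: [3.141, 0.0, 1.411]
ft_force: [0.5, -0.0, 0.5]
opening: 0.0878
finger_force: 0.0
```

>>> drive_tool(
  plan=[
    [[0.01,0.095,0],0.017,0],
    [[0.01,0.095,0],0.017,0],
    [[0.01,0.095,0],0.017,0],
    [[0.01,0.095,0],0.017,0],
    [[0.01,0.095,0],0.017,0],
  ],
)

```text
t: 1.6
position: [0.4149, 0.1305, 0.2228]
ee_rot: [3.141, 0.0, 1.676]
ft_force: [1.0, -0.4, 0.0]
opening: 0.0876
finger_force: 0.0
```

>>> drive_tool(
  plan=[
    [[0.01,0.095,0],0.017,0],
    [[0.01,0.095,0],0.017,0],
    [[0.01,0.095,0],0.017,0],
    [[0.01,0.095,0],0.017,0],
    [[0.01,0.095,0],0.017,0],
  ],
)

```text
t: 2.1
position: [0.4402, 0.3679, 0.2222]
ee_rot: [-3.141, 0.0, 1.943]
ft_force: [0.4, -0.0, -0.4]
opening: 0.088
finger_force: 0.0
```

```bash
cat > w.py <<'E'
import sys
from h import *
# refine circle of rim: args x y z
def rim(cam,x,y,z,save=None,r0=.033,view=None):
    im,d,T,k=view or snap(cam,save); P=cloud(d,T,k).reshape(-1,3)
    q=P[np.hypot(P[:,0]-x,P[:,1]-y)<r0+.015]; t=q[abs(q[:,2]-z)<.005]
    if len(t)<10: return None
    (a,b),r=cv2.minEnclosingCircle(t[:,:2].astype(np.float32)); return [round(float(v),4) for v in (a,b,r,np.median(t[:,2]))]+[len(t)]
E
python3 - <<'E'
from w import *
print(readout.sense()['joint_positions'].round(2),readout.sense()['position'],readout.sense()['ee_rot'])
v=snap('wrist','w1')
for n,a in dict(fine=(.456,.4335,.03),coarse=(.41,.264,.042),cover=(.5866,.3645,.037,None,.011),pan=(.546,.2115,.048)).items(): print(n,rim('wrist',*a,view=v))
E
```

```text
[-0.18  0.44 -0.8   1.68  0.34  1.16 -0.71] [0.44016716 0.36785049 0.22217203] [-3.14104207e+00  4.49967166e-04  1.94282648e+00]
fine [0.4545, 0.435, 0.0329, 0.0296, 447]
coarse [0.4095, 0.2657, 0.0331, 0.0414, 381]
cover [0.5852, 0.3655, 0.0112, 0.0377, 217]
pan [0.5452, 0.214, 0.0326, 0.0474, 229]
```

View pics/w1.png

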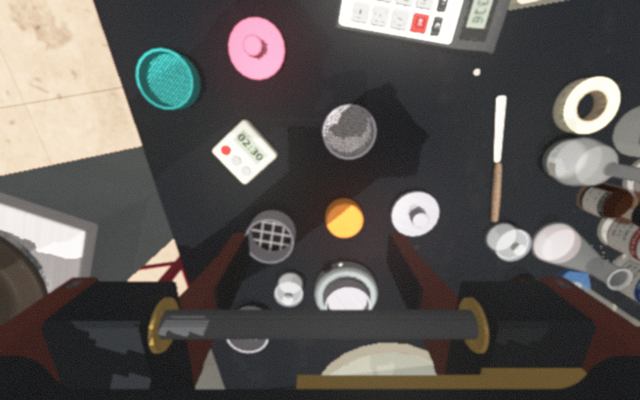

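The view (fine sieve at 349,131) agrees with the top camera to within about 2 mm. I'll grasp the fine sieve.

>>> drive_tool(
  plan=[
    [[0.015,0.066,-0.07],0,0],
    [[0.015,0.066,-0.07],0,0],
    [[0,0,-0.1],0,0],
    [[0,0,-0.1],0,0],
    [[0,0,0],0,0],
  ],
)

```text
t: 2.65
position: [0.4519, 0.4283, 0.0456]
ee_rot: [-3.13, 0.005, 1.942]
ft_force: [-0.1, -0.5, -0.8]
opening: 0.0881
finger_force: 0.0
```

>>> drive_tool(
  plan=[
    [[0,0,-0.05],0,0],
    [[0,0,-0.034],0,0],
    [[0,0,0],0,0],
    [[0,0,0],0,0.2],
    [[0,0,0],0,0.3],
  ],
)

```text
t: 3.15
position: [0.4559, 0.433, 0.0125]
ee_rot: [3.139, -0.001, 1.941]
ft_force: [1.0, 0.6, -0.2]
opening: 0.0752
finger_force: 0.0
```

>>> drive_tool(
  plan=[
    [[0,0,0],0,0.6],
    [[0,0,0],0,0.6],
    [[0,0,0],0,0.6],
    [[0,0,0],0,0.6],
    [[0,0,0],0,0.6],
  ],
)

```text
t: 3.65
position: [0.4558, 0.4328, 0.0121]
ee_rot: [3.14, -0.0, 1.941]
ft_force: [-0.2, -0.8, 6.8]
opening: 0.0666
finger_force: 20.0
```

>>> drive_tool(
  plan=[
    [[0,0,0.03],0,0.6],
    [[0,0,0.08],0,0.6],
    [[0,0,0.09],0,0.6],
    [[0,0,0.04],0,0.6],
    [[0,0,0],0,0.6],
  ],
)

```text
t: 4.15
position: [0.4562, 0.4341, 0.1353]
ee_rot: [3.136, -0.002, 1.941]
ft_force: [0.5, 0.1, -0.6]
opening: 0.0669
finger_force: 20.0
```

>>> drive_tool(
  plan=[
    [[0.03,-0.073,0],0,0.6],
    [[0.03,-0.073,0],0,0.6],
    [[0.03,-0.073,0],0,0.6],
    [[0.03,-0.073,0],0,0.6],
    [[0.03,-0.074,0],0,0.6],
  ],
)

```text
t: 4.65
position: [0.5299, 0.2473, 0.1298]
ee_rot: [-3.14, 0.0, 1.942]
ft_force: [0.1, 0.5, -1.1]
opening: 0.0665
finger_force: 20.0
```

>>> drive_tool(
  plan=[
    [[0.03,-0.074,0],0,0.6],
    [[0,0,0],0,0.6],
    [[0,0,0],0,0.6],
  ],
)

```text
t: 4.95
position: [0.545, 0.2107, 0.1298]
ee_rot: [-3.14, 0.0, 1.939]
ft_force: [-1.0, 0.7, 0.0]
opening: 0.0669
finger_force: 20.0
```

```bash
python3 - <<'E'
from w import *
for c in('side','wrist','top'):
    s=readout.sense();v=snap(c,'f_'+c); p=s['position']
    print(c,p,'held',rim(c,p[0],p[1],p[2]+.018,view=v),'pan',rim(c,.546,.213,.048,view=v))
E
```

```text
side [0.54503531 0.21072045 0.12981813] held [0.5446, 0.2062, 0.0442, 0.1462, 337] pan [0.5442, 0.2086, 0.0339, 0.0461, 242]
wrist [0.5444964  0.21236763 0.1301071 ] held [0.5405, 0.2225, 0.0425, 0.1475, 2811] pan [0.5449, 0.2157, 0.0326, 0.0476, 403]
top [0.54422899 0.21331014 0.1303028 ] held [0.545, 0.2302, 0.0342, 0.1478, 66] pan [0.54, 0.2176, 0.0311, 0.0472, 55]
```

View pics/f_side.png

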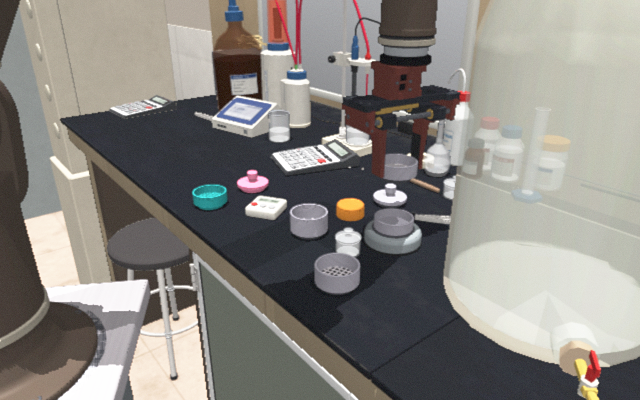

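Side view: the sieve is held level at (398,167), above the pan at (393,222). I'll lower it.

>>> drive_tool(
  plan=[
    [[0.002,0,-0.07],0,0.6],
    [[0,0,-0.05],0,0.6],
    [[0,0,-0.016],0,0.6],
    [[0,0,-0.01],0,0.6],
    [[0,0,0],0,0.6],
  ],
)

```text
t: 5.6
position: [0.546, 0.2132, 0.0579]
ee_rot: [3.141, -0.0, 1.943]
ft_force: [-0.4, 0.0, -0.8]
opening: 0.0669
finger_force: 20.0
```

>>> drive_tool(
  plan=[
    [[0,0,-0.006],0,0.6],
    [[0,0,-0.003],0,0.6],
    [[0,0,0],0,0.6],
    [[0,0,0],0,0.6],
  ],
)

```text
t: 6.0
position: [0.5464, 0.2123, 0.0535]
ee_rot: [3.141, 0.0, 1.941]
ft_force: [1.5, 0.0, -0.8]
opening: 0.0665
finger_force: 20.0
```

>>> drive_tool(
  plan=[
    [[0,0,-0.003],0,0.6],
    [[0,0,0],0,0.6],
    [[0,0,0],0,0.6],
    [[0,0,0],0,0.2],
    [[0,0,0],0,0.0],
  ],
)

```text
t: 6.5
position: [0.5461, 0.2123, 0.0515]
ee_rot: [-3.141, -0.0, 1.941]
ft_force: [0.8, -0.1, -0.6]
opening: 0.0755
finger_force: 0.0
```

>>> drive_tool(
  plan=[
    [[0,0,0],0,0],
    [[0,0,0],0,0],
    [[0,0,0.06],0,0],
    [[0,0,0.1],0,0],
    [[0,0,0.04],0,0],
  ],
)

```text
t: 7.0
position: [0.5472, 0.2136, 0.1554]
ee_rot: [3.137, -0.001, 1.942]
ft_force: [0.3, -0.3, 0.3]
opening: 0.0878
finger_force: 0.0
```

```bash
python3 - <<'E'
from w import *
for c in('side','wrist'):
    print(readout.sense()['position']);v=snap(c,'f2_'+c)
    for n,a in dict(seat=(.546,.213,.07),medium=(.429,.098,.036),coarse=(.41,.265,.042)).items(): print(c,n,rim(c,*a,view=v))
im=cv2.imread('pics/f2_side.png')[140:300,260:480]; cv2.imwrite('pics/f2c.png',cv2.resize(im,(770,560),interpolation=cv2.INTER_CUBIC))
E
```

```text
[0.54724164 0.21360647 0.15542467]
side seat [0.543, 0.2109, 0.0345, 0.068, 242]
side medium [0.4262, 0.0956, 0.0339, 0.0341, 329]
side coarse [0.4091, 0.2618, 0.0349, 0.0399, 225]
[0.54822121 0.21406155 0.1574331 ]
wrist seat [0.5455, 0.2146, 0.0331, 0.0696, 818]
wrist medium [0.4283, 0.0989, 0.0337, 0.0353, 710]
wrist coarse [0.4089, 0.2655, 0.0334, 0.0414, 991]
```

View pics/f2c.png

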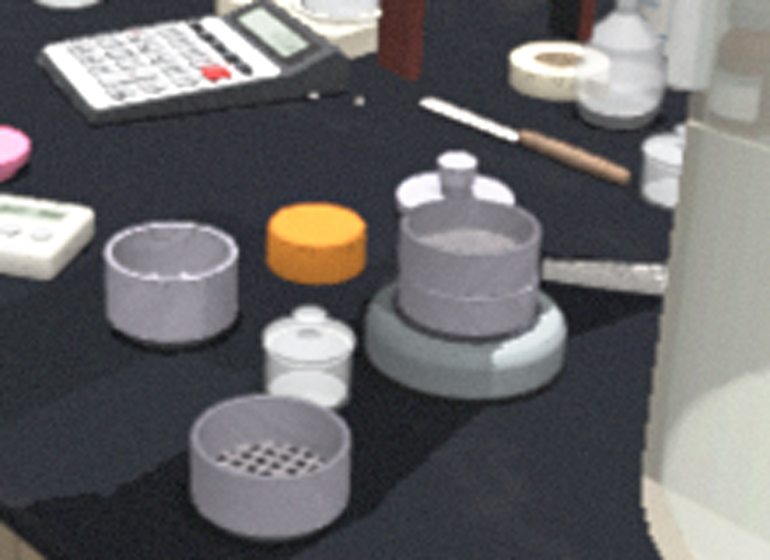

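The fine sieve is seated flush (seam at 470,295). Next is the medium sieve.

>>> drive_tool(
  plan=[
    [[-0.06,-0.058,0],0,0],
    [[-0.06,-0.058,0],0,0],
    [[-0.06,-0.058,0],0,0],
    [[-0.058,-0.058,0],0,0],
    [[0,0,-0.07],0,0],
  ],
)

```text
t: 7.6
position: [0.4264, 0.0911, 0.1184]
ee_rot: [3.139, 0.006, 1.935]
ft_force: [1.3, -0.6, -1.1]
opening: 0.088
finger_force: 0.0
```

>>> drive_tool(
  plan=[
    [[0,0,-0.07],0,0],
    [[0,0,-0.07],0,0],
    [[0,0,0],0,0],
    [[0,0,0],0,0],
  ],
)

```text
t: 8.0
position: [0.4263, 0.0966, 0.0464]
ee_rot: [-3.139, -0.001, 1.942]
ft_force: [0.5, 0.2, -0.6]
opening: 0.088
finger_force: 0.0
```

>>> drive_tool(
  plan=[
    [[0.005,0.003,-0.04],0,0],
    [[0,0,-0.028],0,0],
    [[0,0,0],0,0],
    [[0,0,0],0,0.3],
    [[0,0,0],0,0.6],
  ],
)

```text
t: 8.5
position: [0.4305, 0.0981, 0.014]
ee_rot: [3.14, 0.0, 1.941]
ft_force: [-1.2, -0.1, -0.3]
opening: 0.0754
finger_force: 0.0
```

>>> drive_tool(
  plan=[
    [[0,0,0],0,0.6],
    [[0,0,0],0,0.6],
    [[0,0,0],0,0.6],
    [[0,0,0],0,0.6],
  ],
)

```text
t: 8.9
position: [0.4302, 0.0977, 0.0135]
ee_rot: [3.141, 0.001, 1.941]
ft_force: [-1.1, -1.1, 8.5]
opening: 0.0663
finger_force: 20.0
```

>>> drive_tool(
  plan=[
    [[0,0,0.03],0,0.6],
    [[0,0,0.08],0,0.6],
    [[0,0,0.09],0,0.6],
    [[0,0,0.073],0,0.6],
    [[0,0,0],0,0.6],
  ],
)

```text
t: 9.4
position: [0.4321, 0.0987, 0.1535]
ee_rot: [3.134, 0.002, 1.941]
ft_force: [-0.2, -0.1, -1.7]
opening: 0.0657
finger_force: 20.0
```

>>> drive_tool(
  plan=[
    [[0.06,0.06,0],0,0.6],
    [[0.06,0.06,0],0,0.6],
    [[0.06,0.06,0],0,0.6],
    [[0.052,0.05,0],0,0.6],
    [[0,0,0],0,0.6],
  ],
)

```text
t: 9.9
position: [0.5472, 0.2166, 0.148]
ee_rot: [3.141, -0.003, 1.944]
ft_force: [-0.5, 0.6, -0.5]
opening: 0.0659
finger_force: 20.0
```

>>> drive_tool(
  plan=[
    [[0,0,-0.03],0,0.6],
    [[0,0,-0.03],0,0.6],
    [[0,0,0],0,0.6],
    [[0,0,0],0,0.6],
  ],
)

```text
t: 10.3
position: [0.5449, 0.2116, 0.1184]
ee_rot: [-3.14, 0.001, 1.941]
ft_force: [-0.1, 0.3, -0.5]
opening: 0.066
finger_force: 20.0
```

>>> drive_tool(
  plan=[
    [[0.002,0.002,-0.04],0,0.6],
    [[0,0,-0.02],0,0.6],
    [[0,0,-0.016],0,0.6],
    [[0,0,-0.006],0,0.6],
    [[0,0,0],0,0.6],
  ],
)

```text
t: 10.8
position: [0.5465, 0.2137, 0.078]
ee_rot: [-3.141, -0.0, 1.941]
ft_force: [0.2, -0.0, -0.6]
opening: 0.0658
finger_force: 20.0
```

>>> drive_tool(
  plan=[
    [[0,0,-0.003],0,0.6],
    [[0,0,0],0,0.6],
    [[0,0,0],0,0.6],
  ],
)

```text
t: 11.1
position: [0.5468, 0.2139, 0.077]
ee_rot: [3.141, 0.0, 1.941]
ft_force: [-0.9, 0.1, -0.5]
opening: 0.0659
finger_force: 20.0
```

>>> drive_tool(
  plan=[
    [[0,0,-0.003],0,0.6],
    [[0,0,0],0,0.6],
    [[0,0,0],0,0.6],
    [[0,0,0],0,0.2],
    [[0,0,0],0,0.0],
  ],
)

```text
t: 11.6
position: [0.5466, 0.2138, 0.075]
ee_rot: [-3.142, -0.0, 1.941]
ft_force: [0.0, 0.5, -0.8]
opening: 0.0751
finger_force: 0.0
```

>>> drive_tool(
  plan=[
    [[0,0,0],0,0],
    [[0,0,0],0,0],
    [[0,0,0.06],0,0],
    [[0,0,0.1],0,0],
    [[0,0,0],0,0],
  ],
)

```text
t: 12.1
position: [0.5492, 0.2161, 0.1609]
ee_rot: [3.133, -0.001, 1.942]
ft_force: [0.4, 1.1, -0.6]
opening: 0.0879
finger_force: 0.0
```

```bash
python3 - <<'E'
from w import *
for c in('side','wrist'):
    print(readout.sense()['position']);v=snap(c,'g2_'+c)
    for n,a in dict(seat=(.546,.213,.098),coarse=(.41,.265,.042)).items(): print(c,n,rim(c,*a,view=v))
im=cv2.imread('pics/g2_side.png')[140:300,260:480]; cv2.imwrite('pics/g2c.png',cv2.resize(im,(770,560),interpolation=cv2.INTER_CUBIC))
E
```

```text
[0.54923478 0.2161257  0.16094405]
side seat [0.5454, 0.2121, 0.0344, 0.0957, 244]
side coarse [0.4088, 0.2612, 0.0346, 0.04, 215]
[0.5483248  0.21499382 0.15827685]
wrist seat [0.546, 0.2159, 0.0333, 0.0975, 1017]
wrist coarse [0.4093, 0.2652, 0.0331, 0.0413, 984]
```

View pics/g2c.png

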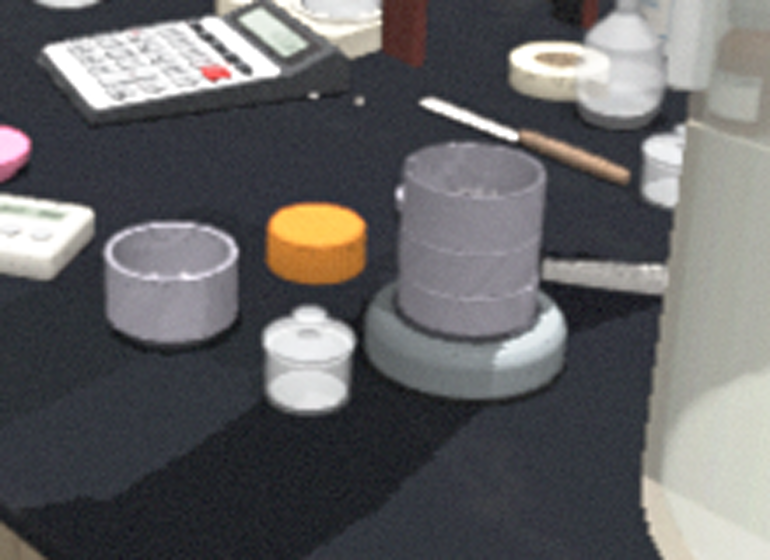

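Medium is seated (rim at 0.098, clean seam at 470,250). Next is coarse.

>>> drive_tool(
  plan=[
    [[-0.07,0.025,0],0,0],
    [[-0.07,0.025,0],0,0],
    [[-0.07,0.025,0],0,0],
    [[-0.066,0.025,-0.03],0,0],
    [[0,0,-0.06],0,0],
  ],
)

```text
t: 12.7
position: [0.4051, 0.2659, 0.1105]
ee_rot: [3.14, -0.0, 1.946]
ft_force: [0.1, -0.1, -0.6]
opening: 0.088
finger_force: 0.0
```

>>> drive_tool(
  plan=[
    [[0,0,-0.06],0,0],
    [[0,0,-0.04],0,0],
    [[0,0,0],0,0],
    [[0,0,0],0,0],
  ],
)

```text
t: 13.1
position: [0.408, 0.2637, 0.0597]
ee_rot: [-3.14, -0.0, 1.942]
ft_force: [0.4, 1.3, -0.0]
opening: 0.0879
finger_force: 0.0
```

>>> drive_tool(
  plan=[
    [[0.004,0.003,-0.05],0,0],
    [[0,0,-0.04],0,0],
    [[0,0,0],0,0],
    [[0,0,0],0,0.3],
    [[0,0,0],0,0.6],
  ],
)

```text
t: 13.6
position: [0.4114, 0.2659, 0.0165]
ee_rot: [3.14, -0.0, 1.941]
ft_force: [-0.1, 0.4, -0.2]
opening: 0.075
finger_force: 0.0
```

>>> drive_tool(
  plan=[
    [[0,0,0],0,0.6],
    [[0,0,0],0,0.6],
    [[0,0,0],0,0.6],
    [[0,0,0],0,0.6],
  ],
)

```text
t: 14.0
position: [0.4111, 0.2656, 0.0162]
ee_rot: [3.14, 0.0, 1.941]
ft_force: [-1.7, -1.3, 8.1]
opening: 0.0656
finger_force: 20.0
```

>>> drive_tool(
  plan=[
    [[0,0,0.03],0,0.6],
    [[0,0,0.09],0,0.6],
    [[0,0,0.1],0,0.6],
    [[0,0,0.088],0,0.6],
    [[0,0,0],0,0.6],
  ],
)

```text
t: 14.5
position: [0.4127, 0.2677, 0.1754]
ee_rot: [3.132, -0.001, 1.942]
ft_force: [0.9, 0.7, -2.1]
opening: 0.0655
finger_force: 20.0
```

>>> drive_tool(
  plan=[
    [[0.07,-0.026,0],0,0.6],
    [[0.07,-0.026,0],0,0.6],
    [[0.07,-0.026,0],0,0.6],
    [[0.062,-0.024,0],0,0.6],
    [[0,0,0],0,0.6],
  ],
)

```text
t: 15.0
position: [0.5502, 0.2108, 0.1683]
ee_rot: [-3.141, 0.001, 1.935]
ft_force: [-0.3, 0.2, -1.7]
opening: 0.0661
finger_force: 20.0
```

>>> drive_tool(
  plan=[
    [[0,0,-0.03],0,0.6],
    [[0,0,-0.02],0,0.6],
    [[0,0,0],0,0.6],
    [[0,0,0],0,0.6],
  ],
)

```text
t: 15.4
position: [0.5455, 0.2148, 0.1438]
ee_rot: [-3.14, -0.0, 1.943]
ft_force: [0.1, -0.6, -1.4]
opening: 0.0654
finger_force: 20.0
```

Descend 0.144→0.108.

>>> drive_tool(
  plan=[
    [[0.002,0,-0.03],0,0.6],
    [[0,0,-0.02],0,0.6],
    [[0,0,-0.014],0,0.6],
    [[0,0,-0.008],0,0.6],
    [[0,0,0],0,0.6],
  ],
)

```text
t: 15.9
position: [0.5473, 0.2142, 0.1074]
ee_rot: [-3.14, -0.0, 1.941]
ft_force: [-0.7, 1.0, -1.2]
opening: 0.0657
finger_force: 20.0
```

>>> drive_tool(
  plan=[
    [[0,0,-0.002],0,0.6],
    [[0,0,0],0,0.6],
    [[0,0,0],0,0.6],
  ],
)

```text
t: 16.2
position: [0.5478, 0.2144, 0.1075]
ee_rot: [3.141, 0.0, 1.941]
ft_force: [0.3, 0.2, -1.4]
opening: 0.0661
finger_force: 20.0
```

>>> drive_tool(
  plan=[
    [[0,0,-0.003],0,0.6],
    [[0,0,0],0,0.6],
    [[0,0,0],0,0.6],
    [[0,0,0],0,0.2],
    [[0,0,0],0,0.0],
  ],
)

```text
t: 16.7
position: [0.5476, 0.2143, 0.1056]
ee_rot: [3.142, -0.0, 1.941]
ft_force: [-0.1, 0.6, -0.5]
opening: 0.0751
finger_force: 0.0
```

>>> drive_tool(
  plan=[
    [[0,0,0],0,0],
    [[0,0,0],0,0],
    [[0,0,0.06],0,0],
    [[0,0,0.1],0,0],
    [[0,0,0],0,0],
  ],
)

```text
t: 17.2
position: [0.5501, 0.2166, 0.1915]
ee_rot: [3.133, -0.001, 1.942]
ft_force: [0.7, 0.9, 0.7]
opening: 0.088
finger_force: 0.0
```

```bash
python3 - <<'E'
from w import *
for c in('side','wrist'):
    print(readout.sense()['position']);v=snap(c,'k2_'+c)
    for n,a in dict(seat=(.546,.214,.132),cover=(.586,.365,.037,None,.011)).items(): print(c,n,rim(c,*a,view=v))
im=cv2.imread('pics/k2_side.png')[120:280,260:480]; cv2.imwrite('pics/k2c.png',cv2.resize(im,(770,560),interpolation=cv2.INTER_CUBIC))
E
```

```text
[0.55009304 0.21663122 0.19151361]
side seat [0.546, 0.2102, 0.0346, 0.1298, 254]
side cover None
[0.54920451 0.21554176 0.18877743]
wrist seat [0.5476, 0.2151, 0.0331, 0.1316, 1053]
wrist cover [0.5855, 0.3654, 0.011, 0.0376, 407]
```

View pics/k2c.png

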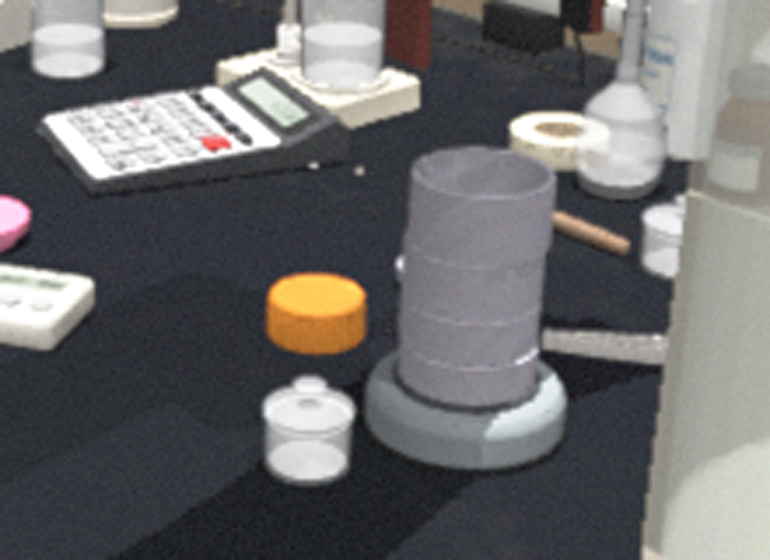

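Coarse is home (rim at 0.132, seams level, about 2 mm shift, inside the tolerance). Now the cover, gripped by its knob.

>>> drive_tool(
  plan=[
    [[0.019,0.075,0],0,0.4],
    [[0.019,0.075,0],0,0.4],
    [[0.019,0.075,0],0,0.4],
    [[0.019,0.075,-0.04],0,0.4],
    [[0,0,-0.08],0,0.4],
  ],
)

```text
t: 17.8
position: [0.585, 0.3716, 0.1261]
ee_rot: [3.137, -0.005, 1.947]
ft_force: [0.4, -0.4, -0.6]
opening: 0.0536
finger_force: 0.0
```

>>> drive_tool(
  plan=[
    [[0,0,-0.08],0,0.4],
    [[0,0,-0.06],0,0.4],
    [[0,0,0],0,0.4],
    [[0,0,0],0,0.4],
  ],
)

```text
t: 18.2
position: [0.585, 0.3642, 0.0549]
ee_rot: [-3.139, -0.0, 1.942]
ft_force: [0.1, 0.6, 0.1]
opening: 0.0522
finger_force: 0.0
```

>>> drive_tool(
  plan=[
    [[0.002,0.002,-0.04],0,0.4],
    [[0,0,-0.026],0,0.4],
    [[0,0,0],0,0.4],
    [[0,0,0],0,0.5],
    [[0,0,0],0,0.6],
  ],
)

```text
t: 18.7
position: [0.587, 0.3656, 0.0235]
ee_rot: [3.141, -0.0, 1.941]
ft_force: [1.0, -0.6, -0.2]
opening: 0.0398
finger_force: 0.0
```

>>> drive_tool(
  plan=[
    [[0,0,0],0,0.9],
    [[0,0,0],0,0.9],
    [[0,0,0],0,0.9],
    [[0,0,0],0,0.9],
    [[0,0,0],0,0.9],
  ],
)

```text
t: 19.2
position: [0.5868, 0.3654, 0.0231]
ee_rot: [3.141, 0.0, 1.941]
ft_force: [-0.6, -1.1, 5.3]
opening: 0.0211
finger_force: 20.0
```

>>> drive_tool(
  plan=[
    [[0,0,0.03],0,0.9],
    [[0,0,0.09],0,0.9],
    [[0,0,0.1],0,0.9],
    [[0,0,0.09],0,0.9],
    [[0,0,0.04],0,0.9],
  ],
)

```text
t: 19.7
position: [0.5874, 0.3668, 0.2036]
ee_rot: [3.136, -0.002, 1.942]
ft_force: [0.4, 0.8, -1.8]
opening: 0.0208
finger_force: 20.0
```

>>> drive_tool(
  plan=[
    [[-0.02,-0.075,0],0,0.9],
    [[-0.02,-0.075,0],0,0.9],
    [[-0.02,-0.075,0],0,0.9],
    [[-0.018,-0.075,0],0,0.9],
    [[0,0,0],0,0.9],
  ],
)

```text
t: 20.2
position: [0.5477, 0.2089, 0.1979]
ee_rot: [-3.14, 0.004, 1.935]
ft_force: [0.2, 0.2, -1.6]
opening: 0.021
finger_force: 20.0
```

>>> drive_tool(
  plan=[
    [[0,0,-0.02],0,0.9],
    [[0,0,0],0,0.9],
    [[0,0,0],0,0.9],
    [[0,0,0],0,0.9],
  ],
)

```text
t: 20.6
position: [0.5474, 0.2167, 0.1875]
ee_rot: [-3.141, -0.001, 1.943]
ft_force: [-0.2, 0.7, -0.2]
opening: 0.0215
finger_force: 20.0
```

```bash
python3 - <<'E'
from w import *
print(readout.sense()['position']); snap('side','c_side')
im=cv2.imread('pics/c_side.png')[60:260,280:500]; cv2.imwrite('pics/cc.png',cv2.resize(im,(660,600),interpolation=cv2.INTER_CUBIC))
E
```

```text
[0.54738243 0.21670119 0.18754065]
```

View pics/cc.png

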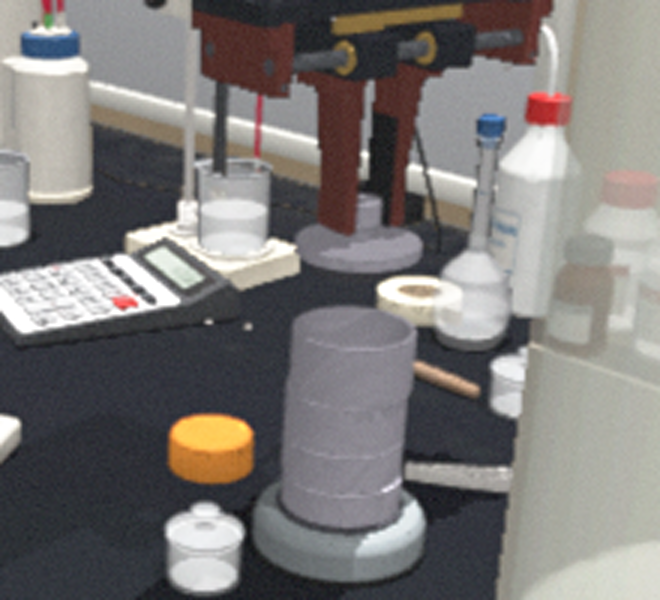

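The cover is held level at (360,245), above the stack mouth (352,330). I'll lower it.

>>> drive_tool(
  plan=[
    [[0,-0.003,-0.03],0,0.9],
    [[0,0,-0.02],0,0.9],
    [[0,0,-0.014],0,0.9],
    [[0,0,-0.01],0,0.9],
    [[0,0,0],0,0.9],
  ],
)

```text
t: 21.15
position: [0.5472, 0.2136, 0.1496]
ee_rot: [-3.14, -0.0, 1.941]
ft_force: [-0.6, -0.1, -1.5]
opening: 0.0209
finger_force: 20.0
```

>>> drive_tool(
  plan=[
    [[0,0,-0.002],0,0.9],
    [[0,0,0],0,0.9],
    [[0,0,0],0,0.9],
  ],
)

```text
t: 21.45
position: [0.5478, 0.2139, 0.15]
ee_rot: [3.141, 0.0, 1.941]
ft_force: [-0.1, -0.3, -1.4]
opening: 0.0212
finger_force: 20.0
```

>>> drive_tool(
  plan=[
    [[0,0,-0.006],0,0.9],
    [[0,0,0],0,0.9],
    [[0,0,0],0,0.9],
    [[0,0,0],0,0.7],
    [[0,0,0],0,0.5],
  ],
)

```text
t: 21.95
position: [0.5475, 0.2137, 0.1465]
ee_rot: [-3.141, -0.0, 1.941]
ft_force: [-0.3, 0.4, -1.1]
opening: 0.0315
finger_force: 0.0
```

>>> drive_tool(
  plan=[
    [[0,0,0],0,0.4],
    [[0,0,0],0,0.4],
    [[0,0,0.04],0,0.4],
    [[0,0,0.1],0,0.4],
    [[0,0,0.1],0,0.4],
  ],
)

```text
t: 22.45
position: [0.5469, 0.2135, 0.2673]
ee_rot: [-3.139, -0.001, 1.942]
ft_force: [0.5, 0.1, 0.7]
opening: 0.0529
finger_force: 0.0
```

```bash
python3 - <<'E'
from w import *
for c in('side','wrist'):
    v=snap(c,'e_'+c)
    for n,a in dict(disc=(.547,.214,.140),knob=(.547,.214,.162,None,.011)).items(): print(c,n,rim(c,*a,view=v))
im=cv2.imread('pics/e_side.png')[60:260,280:500]; cv2.imwrite('pics/ec.png',cv2.resize(im,(660,600),interpolation=cv2.INTER_CUBIC))
E
```

```text
side disc [0.5467, 0.2104, 0.0338, 0.1394, 493]
side knob [0.5463, 0.2095, 0.011, 0.1605, 74]
wrist disc [0.5479, 0.2144, 0.0329, 0.1403, 2310]
wrist knob [0.5478, 0.2147, 0.0108, 0.1616, 339]
```

View pics/ec.png

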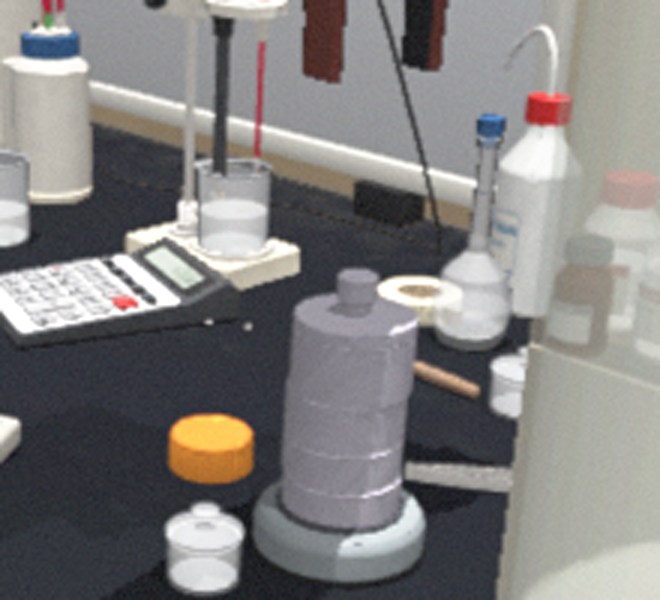

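The cover disc top is at 0.140 and the knob top at 0.162, which are the nested heights. The stack is upright and the fingers are clear, so I'm handing it in.

```bash
python3 -c "
from plant import manip; print(manip.job_done())"
```

```text
the job is handed in; nothing more can be done
None
```

The sieve stack is assembled on the pan — fine, medium, coarse, cover — and I handed the job in at about 22 s; the hand-in returned no verdict, but my last measurements put each piece at its nested height with the gripper clear, and the bystanders were not touched.

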